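# Sort out the name bars that rock

## Robot

A 6-joint arm with a two-finger parallel gripper is mounted at the origin on the work surface. World frame = base frame: x ahead of the robot, y to its left, z up, the work surface at z = 0. Lengths are in m, angles in rad, forces in N, time in s.
With the tool pointing down it reaches from about 0.275 to 0.85 m from the base axis. Payload 19 kg.
Tool frame: the origin (TCP) lies at the very end of the fingers, on their centre line; the grasp point (between the pads) lies bot.grasp_offset behind it (bot.grasp_offset is the distance from the TCP to the grasp point, in m); z points along the fingers, y is the line along which they close (so a half turn about z gives the same grasp; the last joint's range is limited). The gripper opens to 85 mm and grips with 20 to 120 N. Pads are 22 mm wide; open, the fingers measure 114 mm over their backs; the gripper's body (76 mm by 85 mm) begins 54 mm behind the grasp point. The pads swing forward as they close: fully open they stand 13 mm farther back than shut.
Start: joints at [1.136, 0.15, 1.437, -0, 1.554, -0.134], TCP at [0.17, 0.549, 0.231] pointing down, gripper open.
Joint ranges: [-2.8, 2.8], [-0.68, 2.1], [0.12, 2.68], [-1.39, 4.53], [0.16, 2.79], [-2.81, 2.81]. Speed limits (rad/s): [1.89, 1.89, 2.22, 3.01, 3.01, 3.01].

## Interface

Orientations are given as a unit quaternion [w, x, y, z].
In Python, from cell import bot gives the robot as it stands.
- The arm moves only by the tool play_rows, never from a script. Its argument "steps" is a list of rows, each a list of 6 numbers: the shift along the tool's x, y, z in cm, then the turn, a rotation vector about the tool's x, y, z in degrees. A call has 1 to 8 rows; each row is the pose to reach, as a shift and turn from the pose commanded when the call began, along the tool's axes at that moment; what a row does not reach only later rows make up. A row lasts 1/8 s, in which the tool goes at most 62.5 mm and 10.7 degrees, less where a joint would pass 70% of its speed; a pose out of reach is approached as far as the arm can. A call with a gripper value outside its range is refused whole. "claw" is the opening in per cent of the stroke, from 0 (shut) to 100 (fully open), set as the call begins (left out, the last holds). The fingers move at their own pace and stop on an object; the grip force is fixed at half the most. Time passes only in rows, so rows that repeat a pose let the fingers close. It gives the time, the measured TCP pose, the force, the opening and the grip force at its end, in the units of the state.
- bot.observe(): the state, without advancing time (a new reading comes with each control period).
- bot.camera(name): name is "scene" or "top" or "wrist"; returns the picture (480x640x3 uint8, red, green, blue); there is no depth.
- bot.camera_info(name): a dict with "K" (3x3 intrinsics, pixels), "origin" and "attitude" of the camera in the world. Camera axes: x right, y down, z forward; pixel columns grow to the right and rows downward; lengths in m; the calibration is good to about 2 mm. A picture is of the moment at which its call begins: read the wrist's pose just before it. camera_info takes no time and is no camera call; for the wrist camera it gives the pose at the moment of the call.
- bot.hand_in(): hands the job in; it is judged then, once.
The state is a dict: "t": time; "joint_pos": joint angles; "dq": joint speeds; "effort": joint torques, N m; "tool_pos": TCP position; "tool_rot": TCP orientation; "force": force on the tool from outside, world axes, zero at the start; "wrist_torque": the same for the moment, N m; "grip_width": opening from 0.0 (shut) to 1.0 (fully open); "gripper_force": force on a finger pad.
Only numpy, scipy, OpenCV 4.12 (cv2) and the standard library are available. Lean on these libraries where they do the work, as an engineer would, in place of code of your own. Each camera call takes 0.05 s, during which the arm holds its last target. There are 200 camera calls.

## Task

One of the three metal name bars on the desk has a lump underneath and rocks when pressed down at an end; the other two stand steady. Press down on their ends until you have seen which one rocks, pushing its end right down to the desk, then lay that bar lengthwise in the blue tray, right way up, with its lump in the channel so that it sits down flat on the raised floor, and let go. Leave the two steady bars standing where they were, and do not disturb the other things on the desk.

Things in the scene. Friction and masses are not known exactly. Their poses are not given: they have to be found in the camera images.
- bar_a: solid aluminium bar, 150 (x) x 54 (y) x 31 mm, 0.3-0.6 kg; origin at centre of underside, z up. All look alike from above; body solid from 7 mm up. Either steady (feet reach to 15 mm from each end) or rocking: level at rest on a 30 mm lump under its middle; 1-3 N down 15 mm from an end tips it 0.11 rad lengthwise till that end meets the desk (sinks 5 mm); falls back level. Names do not tell which
- bar_b: solid aluminium bar, 150 (x) x 54 (y) x 31 mm, 0.3-0.6 kg; origin at centre of underside, z up. All look alike from above; body solid from 7 mm up. Either steady (feet reach to 15 mm from each end) or rocking: level at rest on a 30 mm lump under its middle; 1-3 N down 15 mm from an end tips it 0.11 rad lengthwise till that end meets the desk (sinks 5 mm); falls back level. Names do not tell which
- bar_c: solid aluminium bar, 150 (x) x 54 (y) x 31 mm, 0.3-0.6 kg; origin at centre of underside, z up. All look alike from above; body solid from 7 mm up. Either steady (feet reach to 15 mm from each end) or rocking: level at rest on a 30 mm lump under its middle; 1-3 N down 15 mm from an end tips it 0.11 rad lengthwise till that end meets the desk (sinks 5 mm); falls back level. Names do not tell which
- tray: open blue plastic tray fixed to the desk, outside 200 (its x) x 150 (its y) x 38 mm high, walls 5 mm, inside 190 x 140 mm. Its floor is 13 mm above the desk at both ends, with a channel 70 mm wide in x across the full width at the middle, its bottom 4 mm above the desk. Origin at the centre of its underside
- tray_seat (a point): centre of the tray at the level of its raised floor, 13 mm above the desk; axes as the tray's. The rocking bar, seated, has its origin 7 mm below this point, its lump hanging in the channel; a steady bar would stand 7 mm higher
- water: bystander: clear bottle of water, 64 dia x 190 mm, standing; origin at the centre of its underside
- driver: bystander: screwdriver lying on the desk, about 200 mm long; origin on the desk beneath it, x along it
- tape: bystander: roll of tape lying flat, 100 mm across, 24 mm high; origin at the centre of its underside
- mouse: bystander: black computer mouse, 105 x 60 x 30 mm; origin at the centre of its underside
Things that resemble listed ones, but are neither listed nor needed, are in the scene too. Leave any green look-alike of the bar_c alone.

How it is judged:
On the way:
1. a bar is pressed down at an end so that it rocks (tilts over 0.06 rad) in its place (((angle between bar_a's own z axis and vertical above 0.06 rad and distance of bar_a from where it was at the start of the episode below 0.02 m and contact force between the fingers and bar_a above 0.5 N) or (angle between bar_b's own z axis and vertical above 0.06 rad and distance of bar_b from where it was at the start of the episode below 0.02 m and contact force between the fingers and bar_b above 0.5 N) or (angle between bar_c's own z axis and vertical above 0.06 rad and distance of bar_c from where it was at the start of the episode below 0.02 m and contact force between the fingers and bar_c above 0.5 N))), for 0.1 s.
At the end, for the whole second after the job is handed in: The rocking bar sits in the tray right way up and flat (tilt under 0.05 rad) with its lump in the channel, its origin at least 4.5 mm below the raised floor (only the rocking bar can sit so low); the other two bars stand within 30 mm of where they started, upright within 0.05 rad; all at rest (((x of bar_a in the frame of tray_seat between -0.03 and 0.03 m and y of bar_a in the frame of tray_seat between -0.055 and 0.055 m and z of bar_a in the frame of tray_seat below -0.0045 m and angle between each of bar_a, bar_b, bar_c's own z axis and vertical below 0.05 rad and distance of each of bar_b, bar_c from where it was at the start of the episode below 0.03 m) or (x of bar_b in the frame of tray_seat between -0.03 and 0.03 m and y of bar_b in the frame of tray_seat between -0.055 and 0.055 m and z of bar_b in the frame of tray_seat below -0.0045 m and angle between each of bar_b, bar_a, bar_c's own z axis and vertical below 0.05 rad and distance of each of bar_a, bar_c from where it was at the start of the episode below 0.03 m) or (x of bar_c in the frame of tray_seat between -0.03 and 0.03 m and y of bar_c in the frame of tray_seat between -0.055 and 0.055 m and z of bar_c in the frame of tray_seat below -0.0045 m and angle between each of bar_c, bar_a, bar_b's own z axis and vertical below 0.05 rad and distance of each of bar_a, bar_b from where it was at the start of the episode below 0.03 m)) and linear speed of each of bar_a, bar_b, bar_c below 0.02 m/s); the robot touches nothing.
It fails at once if the bottle is pushed more than 30 mm (distance of water from where it was at the start of the episode above 0.03 m).
It fails at once if the screwdriver is pushed more than 30 mm (distance of driver from where it was at the start of the episode above 0.03 m).
It fails at once if the tape roll is pushed more than 30 mm (distance of tape from where it was at the start of the episode above 0.03 m).
It fails at once if the mouse is pushed more than 30 mm (distance of mouse from where it was at the start of the episode above 0.03 m).
It also fails if it takes over 72 s, if anything falls off the work surface, if the arm or the gripper's body presses on something with over 40 N, if the wrist force passes 120 N, or if a joint passes its speed limit or range.

## Working session

There is one attempt and no reset: what is moved stays moved. The work goes in short steps, Python scripts to look and compute and a tool call to move; the robot and the scene stay as the last step left them, time stands still between calls to the robot, and variables do not carry over. Pictures are saved under pics/ and viewed, at most 10 in all, crops included, and the job is handed in when it is done.

Besides the shell and the picture viewer there is one more tool, called by a JSON object that holds its "method" and its "body". play_rows: Moves the arm, as the interface text tells. Its arguments: {"type":"object","properties":{"steps":{"type":"array"},"claw":{"type":"number"}},"required":["steps"]}

```bash
mkdir -p pics; ls; python3 - <<'E'
from cell import bot
import cv2,numpy as np
for n in("top","scene"):
    im=bot.camera(n); cv2.imwrite(f"pics/{n}0.png",im[:,:,::-1])
    i=bot.camera_info(n); print(n,i)
print(bot.grasp_offset,bot.observe())
E
```

```text
pics
top {'K': array([[538.37380186,   0.        , 314.57113823],
       [  0.        , 538.37380186, 238.2377482 ],
       [  0.        ,   0.        ,   1.        ]]), 'origin': array([ 0.35319659, -0.01607865,  1.3554395 ]), 'attitude': array([-0.05896303,  0.71035227, -0.69977833,  0.04725782])}
scene {'K': array([[434.53676246,   0.        , 312.92404668],
       [  0.        , 434.53676246, 233.46389594],
       [  0.        ,   0.        ,   1.        ]]), 'origin': array([ 1.28285574, -0.19891857,  0.90408743]), 'attitude': array([-0.28199324,  0.74259916,  0.56953796, -0.21131212])}
0.0187 {'t': 0.1, 'joint_pos': array([ 1.13600847e+00,  1.50958011e-01,  1.43793396e+00,  1.88270171e-05,
        1.55380867e+00, -1.33993659e-01]), 'dq': array([ 5.36502690e-05, -1.00379218e-03, -1.77059969e-03, -4.86174302e-04,
        1.70602878e-04, -7.45684120e-04]), 'effort': array([ 2.68051779e-03, -7.14374828e+01, -5.71798289e+01, -2.90860307e-04,
        6.96593954e-03,  8.19330967e-05]), 'tool_pos': array([0.17027931, 0.54898529, 0.23073973]), 'tool_rot': array([-1.64469518e-04,  1.49830903e-01,  9.88711481e-01, -5.29100491e-04]), 'force': array([-0.61420678,  0.21489099,  0.49577151]), 'wrist_torque': array([ 0.04322421, -0.00507853,  0.04637796]), 'gripper_force': 0.0, 'grip_width': 1.0007525186608084}
```

View pics/top0.png

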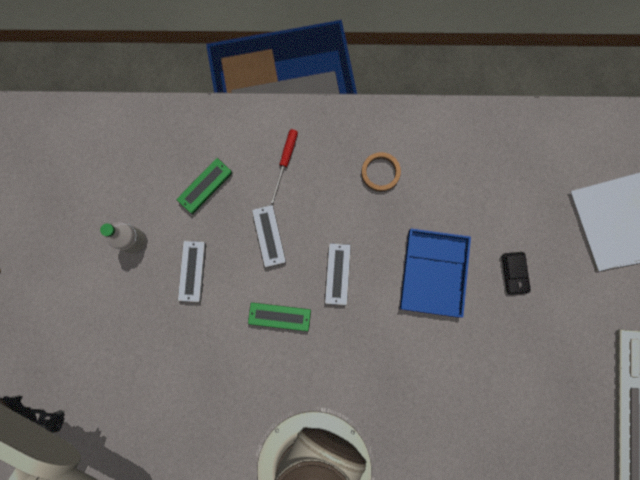

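View pics/scene0.png

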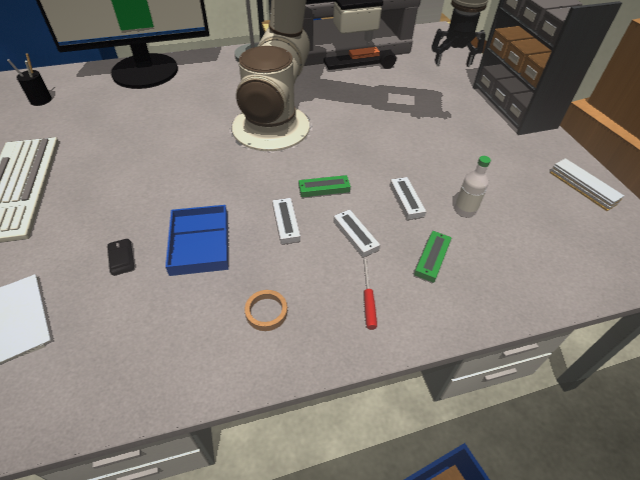

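The top view shows three silver bars at (192,272), (268,236) and (338,274), which match the metal bars. The green ones at (205,186) and (279,317) are look-alikes and stay put. The tray is at (435,273), with its long side roughly vertical in the picture. Next I'll measure these and confirm them in a crop.

```bash
cat > h.py <<'E'
from cell import bot
import cv2,numpy as np
from scipy.spatial.transform import Rotation as R
def rot(q): return R.from_quat(np.roll(q,-1))
def ray(info,px,z):
    d=rot(info["attitude"]).apply(np.linalg.inv(info["K"])@[px[0],px[1],1.]); o=info["origin"]
    return o+d*(z-o[2])/d[2]
def proj(info,p):
    c=info["K"]@rot(info["attitude"]).inv().apply(np.asarray(p)-info["origin"]); return c[:2]/c[2]
def blobs(mask,amin):
    m=cv2.morphologyEx(mask,cv2.MORPH_CLOSE,np.ones((9,9)))
    return [c for c in cv2.findContours(m,cv2.RETR_EXTERNAL,cv2.CHAIN_APPROX_NONE)[0] if cv2.contourArea(c)>amin]
def rect(info,c,z):
    """centre, size, long-axis yaw of a contour on plane z (mm-scaled minAreaRect)"""
    w=np.array([ray(info,p,z)[:2] for p in c[:,0,:]],np.float32)
    b=cv2.boxPoints(cv2.minAreaRect(w*1000))/1000; e=[b[1]-b[0],b[2]-b[1]]
    e.sort(key=np.linalg.norm); yaw=np.degrees(np.arctan2(e[1][1],e[1][0]))%180
    return b.mean(0),[float(np.linalg.norm(v)) for v in e],yaw
E
python3 - <<'E'
from h import *
im=cv2.imread("pics/top0.png"); info=bot.camera_info("top")
hsv=cv2.cvtColor(im,cv2.COLOR_BGR2HSV)
roi=np.zeros(im.shape[:2],np.uint8); roi[130:340,150:480]=255
w=cv2.inRange(hsv,(0,0,165),(180,60,255))&roi
b=cv2.inRange(hsv,(105,120,40),(130,255,255))&roi
g=cv2.inRange(hsv,(45,120,40),(75,255,255))&roi
for n,m,z in(("white",w,.031),("blue",b,.038),("green",g,.031)):
    for c in blobs(m,300): print(n,cv2.minAreaRect(c)[0],*rect(info,c,z))
for n,p,z in(("tape",(381,172),.01),("driver tip",(272,203),.0),("driver end",(294,131),.02),("mouse",(515,273),.02),("bottlebase",(127,240),0)): print(n,ray(info,p,z))
cv2.imwrite("pics/crop.png",cv2.resize(im[140:340,150:480],None,fx=2.4,fy=2.4,interpolation=cv2.INTER_CUBIC))
E
```

```text
white (337.6018371582031, 273.4734802246094) [ 0.467339   -0.05070321] [0.05009961500763893, 0.14518481492996216] 176.7372
white (190.63526916503906, 270.5123291015625) [0.46892023 0.3127537 ] [0.05005331337451935, 0.1449013501405716] 177.41525
white (268.3145751953125, 235.31382751464844) [0.5600551  0.12313412] [0.04983211308717728, 0.14511241018772125] 14.202476
blue (435.53851318359375, 272.73016357421875) [ 0.47265983 -0.28876984] [0.15181182324886322, 0.19923731684684753] 173.09511
green (279.16424560546875, 316.5199279785156) [0.35962808 0.09087436] [0.05047878995537758, 0.14541228115558624] 84.13209
green (204.11660766601562, 185.61282348632812) [0.68509877 0.289347  ] [0.054670050740242004, 0.14600332081317902] 138.25262
tape [ 0.73146457 -0.16009471  0.01      ]
driver tip [0.64866053 0.11921892 0.        ]
driver end [0.83539772 0.06553035 0.02      ]
mouse [ 0.47535923 -0.48887122  0.02      ]
bottlebase [0.54719899 0.48808991 0.        ]
```

View pics/crop.png

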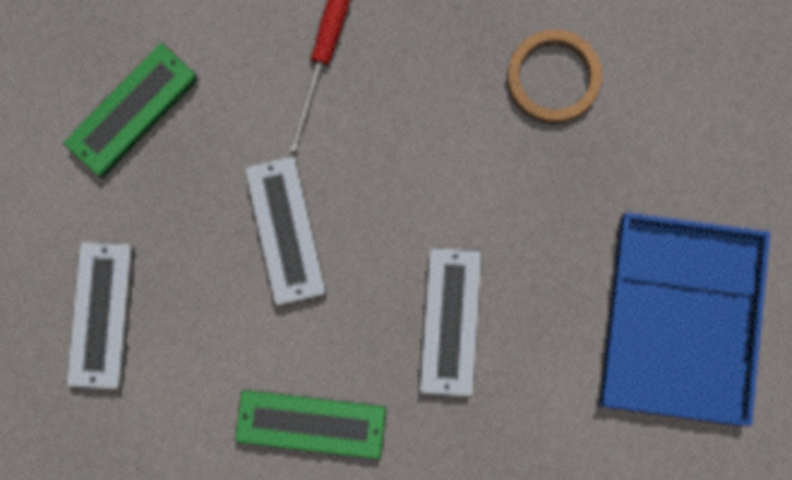

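The crop confirms three silver bars beside two green decoys; the screwdriver tip is close to the middle bar's far end, so I'll press near ends only. Starting with the left bar.

```bash
cat >> h.py <<'E'
def go(p,ang):
    """shift (cm) and turn (deg) in tool axes to TCP p with tool y at world angle ang (deg, mod 180), tool down"""
    s=bot.observe(); r=rot(s["tool_rot"]); y=np.radians(ang); yv=np.array([np.cos(y),np.sin(y),0])
    if yv@r.as_matrix()[:,1]<0: yv=-yv
    z=np.array([0,0,-1.]); T=R.from_matrix(np.stack([np.cross(yv,z),yv,z],1))
    print("shift cm",np.round(r.inv().apply(np.asarray(p)-s["tool_pos"])*100,2),"turn",np.round((r.inv()*T).as_rotvec(degrees=True),1),"tcp",s["tool_pos"].round(4),"t",round(s["t"],2),"q6",s["joint_pos"][5].round(2))
def end(c,yaw,d): 
    a=np.radians(yaw); v=np.array([np.cos(a),np.sin(a)]); v*=-np.sign(v[0]); return np.asarray(c)+d*v   # towards the robot
L=([.469,.313],177.4);M=([.560,.123],14.2);Rb=([.467,-.051],176.7);T=([.4727,-.2888],173.1)
E
python3 - <<'E'
from h import *
go([*end(*L,.06),.038],L[1]+90)
E
```

```text
shift cm [-29.72 -15.18  19.29] turn [ -0.1  -0.  -14.6] tcp [0.1703 0.549  0.2307] t 0.1 q6 -0.13
```

{"method": "play_rows", "body": {"steps": [[-29.7,-15.2,18.3,0,0,-14.6],[-29.7,-15.2,18.3,0,0,-14.6],[-29.7,-15.2,18.3,0,0,-14.6],[-29.7,-15.2,18.3,0,0,-14.6],[-29.7,-15.2,18.3,0,0,-14.6],[-29.7,-15.2,18.3,0,0,-14.6],[-29.7,-15.2,18.3,0,0,-14.6],[-29.7,-15.2,18.3,0,0,-14.6]], "claw": 0}}

```text
t: 1.1
tool_pos: [0.409, 0.3157, 0.0481]
tool_rot: [-0.0, 0.024, 1.0, -0.0]
force: [-1.3, -0.4, 0.4]
grip_width: -0.002
gripper_force: 0.0
```

{"method": "play_rows", "body": {"steps": [[0,0,1.2,0,0,0],[0,0,1.5,0,0,0],[0,0,1.6,0,0,0],[0,0,1.7,0,0,0],[0,0,1.75,0,0,0],[0,0,1.8,0,0,0],[0,0,1.8,0,0,0]]}}

```text
t: 1.98
tool_pos: [0.409, 0.3162, 0.031]
tool_rot: [0.0, 0.023, 1.0, 0.0]
force: [-5.7, -1.3, 10.3]
grip_width: -0.0
gripper_force: 5.4
```

{"method": "play_rows", "body": {"steps": [[0,0,0.05,0,0,0],[0,0,0.1,0,0,0],[0,0,0.1,0,0,0]]}}

```text
t: 2.35
tool_pos: [0.409, 0.3162, 0.0309]
tool_rot: [0.0, 0.023, 1.0, 0.0]
force: [-10.7, -4.6, 26.6]
grip_width: -0.002
gripper_force: 13.6
```

```bash
python3 - <<'E'
from h import *
go([*end(*M,.06),.040],M[1]+90)
E
```

```text
shift cm [-10.22 -20.35  -0.92] turn [  0.    0.  -16.8] tcp [0.409  0.3162 0.0309] t 2.35 q6 -1.02
```

The left bar is steady: it held 27 N without sinking. Now the middle bar.

{"method": "play_rows", "body": {"steps": [[0,0,-3,0,0,0],[-10.2,-20.4,-3,0,0,-16.8],[-10.2,-20.4,-3,0,0,-16.8],[-10.2,-20.4,-3,0,0,-16.8],[-10.2,-20.4,-3,0,0,-16.8],[-10.2,-20.4,-1.5,0,0,-16.8],[-10.2,-20.4,-0.7,0,0,-16.8],[-10.2,-20.4,-0.5,0,0,-16.8]]}}

```text
t: 3.35
tool_pos: [0.5008, 0.1084, 0.0336]
tool_rot: [-0.001, -0.124, 0.992, 0.0]
force: [0.5, -0.3, 0.2]
grip_width: 0.001
gripper_force: 0.0
```

{"method": "play_rows", "body": {"steps": [[0,0,0,0,0,0],[0,0,0.2,0,0,0],[0,0,0.3,0,0,0],[0,0,0.4,0,0,0],[0,0,0.45,0,0,0],[0,0,0.5,0,0,0],[0,0,0.5,0,0,0]]}}

```text
t: 4.22
tool_pos: [0.5016, 0.1076, 0.0309]
tool_rot: [0.0, -0.123, 0.992, 0.0]
force: [-12.6, -0.0, 28.4]
grip_width: -0.001
gripper_force: 14.4
```

The middle bar is steady too, at 28 N without sinking. Now the right bar.

```bash
python3 - <<'E'
from h import *
go([*end(*Rb,.06),.040],Rb[1]+90)
E
```

```text
shift cm [ 12.96 -12.73  -0.92] turn [ 0.   0.  17.5] tcp [0.5016 0.1076 0.0309] t 4.22 q6 -1.76
```

{"method": "play_rows", "body": {"steps": [[0,0,-3,0,0,0],[13,-12.7,-3,0,0,17.5],[13,-12.7,-3,0,0,17.5],[13,-12.7,-3,0,0,17.5],[13,-12.7,-3,0,0,17.5],[13,-12.7,-1.5,0,0,17.5],[13,-12.7,-0.7,0,0,17.5],[13,-12.7,-0.5,0,0,17.5]]}}

```text
t: 5.22
tool_pos: [0.4063, -0.0466, 0.0332]
tool_rot: [-0.001, 0.028, 1.0, 0.0]
force: [0.0, 0.7, 0.2]
grip_width: -0.005
gripper_force: 0.0
```

{"method": "play_rows", "body": {"steps": [[0,0,0,0,0,0],[0,0,0.2,0,0,0],[0,0,0.3,0,0,0],[0,0,0.4,0,0,0],[0,0,0.45,0,0,0],[0,0,0.5,0,0,0],[0,0,0.5,0,0,0]]}}

```text
t: 6.1
tool_pos: [0.4065, -0.0475, 0.0293]
tool_rot: [-0.0, 0.029, 1.0, -0.0]
force: [-2.0, 0.0, 2.9]
grip_width: -0.002
gripper_force: 1.8
```

The right bar is giving way, at 0.0293 with 2.9 N. I'll keep pushing until its end reaches the desk.

{"method": "play_rows", "body": {"steps": [[0,0,0.1,0,0,0],[0,0,0.2,0,0,0],[0,0,0.28,0,0,0],[0,0,0.33,0,0,0],[0,0,0.33,0,0,0],[0,0,0.33,0,0,0]]}}

```text
t: 6.85
tool_pos: [0.4065, -0.0475, 0.0262]
tool_rot: [-0.0, 0.029, 1.0, -0.0]
force: [-5.8, -0.1, 11.5]
grip_width: -0.001
gripper_force: 5.8
```

It sank 5 mm and met the desk, so the right bar is the rocking one. I'll lift off, open the gripper and measure it again.

{"method": "play_rows", "body": {"steps": [[0,0,-1,0,0,0],[0,0,-4,0,0,0],[-6,0,-10,0,0,0],[-6,0,-14,0,0,0],[-6,0,-14,0,0,0],[-6,0,-14,0,0,0],[-6,0,-14,0,0,0]], "claw": 0}}

```text
t: 7.72
tool_pos: [0.4658, -0.0508, 0.1651]
tool_rot: [-0.001, 0.029, 1.0, 0.0]
force: [0.5, -0.5, 0.2]
grip_width: -0.003
gripper_force: 0.0
```

{"method": "play_rows", "body": {"steps": [[0,0,0,0,0,0],[0,0,0,0,0,0],[0,0,0,0,0,0]], "claw": 100}}

```text
t: 8.1
tool_pos: [0.4664, -0.0509, 0.1659]
tool_rot: [-0.0, 0.029, 1.0, -0.0]
force: [-0.1, 1.0, 0.0]
grip_width: 0.636
gripper_force: 0.0
```

```bash
python3 - <<'E'
from h import *
info=bot.camera_info("wrist"); im=bot.camera("wrist")[:,:,::-1].copy(); cv2.imwrite("pics/w1.png",im)
hsv=cv2.cvtColor(im,cv2.COLOR_BGR2HSV)
for c in blobs(cv2.inRange(hsv,(0,0,165),(180,60,255)),3000): print(cv2.minAreaRect(c),*rect(info,c,.031))
print(info["origin"],bot.observe()["grip_width"],bot.observe()["tool_pos"])
E
```

```text
((540.5030517578125, 314.4188537597656), (136.46218872070312, 69.5208740234375), 80.83765411376953) [0.54676867 0.11955104] [0.049625929445028305, 0.11743073165416718] 14.280534
((316.0, 241.5), (167.0, 72.0), 90.0) [ 0.47749642 -0.05085198] [0.050403494387865067, 0.12592415511608124] 176.73193
[ 0.40053622 -0.04645542  0.30808484] 0.7237386328110006 [ 0.46638376 -0.05095657  0.16594005]
```

View pics/w1.png

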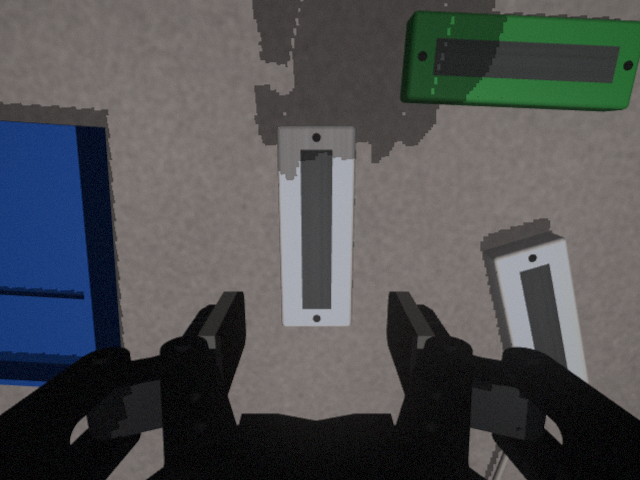

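The wrist view shows the bar centred, with its end holes at (316,137) and (317,318). Part of it is in shadow, so I'll take its centre from the holes.

```bash
python3 - <<'E'
from h import *
info=bot.camera_info("wrist")
a,b=ray(info,(316,137),.031),ray(info,(316.5,318.5),.031)
c=(a+b)/2; d=b-a; yaw=np.degrees(np.arctan2(d[1],d[0])); print(a,b,c,np.linalg.norm(d),yaw)
go([*c[:2],.012],yaw+90)
E
```

```text
[ 0.40074594 -0.04623647  0.031     ] [ 0.53493821 -0.05376625  0.031     ] [ 0.46784207 -0.05000136  0.031     ] 0.1344033602039573 -3.211605506181222
shift cm [-0.14  0.11 15.39] turn [-0.  -0.  -0.1] tcp [ 0.4664 -0.051   0.1659] t 8.15 q6 -1.79
```

{"method": "play_rows", "body": {"steps": [[-0.1,0.1,5,0,0,0],[-0.1,0.1,10,0,0,0],[-0.1,0.1,13,0,0,0],[-0.1,0.1,15,0,0,0],[-0.1,0.1,16,0,0,0],[-0.1,0.1,16,0,0,0]], "claw": 100}}

```text
t: 8.9
tool_pos: [0.4674, -0.05, 0.0059]
tool_rot: [-0.0, 0.029, 1.0, 0.0]
force: [-0.4, -0.7, 0.9]
grip_width: 1.0
gripper_force: 0.0
```

{"method": "play_rows", "body": {"steps": [[0,0,0,0,0,0],[0,0,0,0,0,0],[0,0,0,0,0,0],[0,0,0,0,0,0],[0,0,0,0,0,0],[0,0,0,0,0,0]], "claw": 0}}

```text
t: 9.65
tool_pos: [0.468, -0.0502, 0.0071]
tool_rot: [0.001, 0.029, 1.0, -0.0]
force: [-3.9, 0.2, 11.6]
grip_width: 0.621
gripper_force: 62.5
```

{"method": "play_rows", "body": {"steps": [[0,0,-1,0,0,0],[0,0,-3,0,0,0],[0,0,-6,0,0,0],[0,0,-10,0,0,0],[0,0,-10,0,0,0],[0,0,-10,0,0,0]]}}

```text
t: 10.4
tool_pos: [0.4671, -0.0499, 0.1057]
tool_rot: [-0.0, 0.029, 1.0, -0.0]
force: [0.5, 0.8, -4.4]
grip_width: 0.617
gripper_force: 65.0
```

```bash
python3 - <<'E'
from h import *
info=bot.camera_info("top"); im=bot.camera("top")[:,:,::-1].copy()
hsv=cv2.cvtColor(im,cv2.COLOR_BGR2HSV)
wi=bot.camera_info("wrist"); w=bot.camera("wrist")[:,:,::-1].copy(); cv2.imwrite("pics/w2.png",w)
go([*T[0],.107],T[1]+90)
E
```

```text
shift cm [ -1.97 -23.82  -0.21] turn [ 0.  -0.1  3.6] tcp [ 0.4669 -0.0498  0.105 ] t 10.5 q6 -1.78
```

View pics/w2.png

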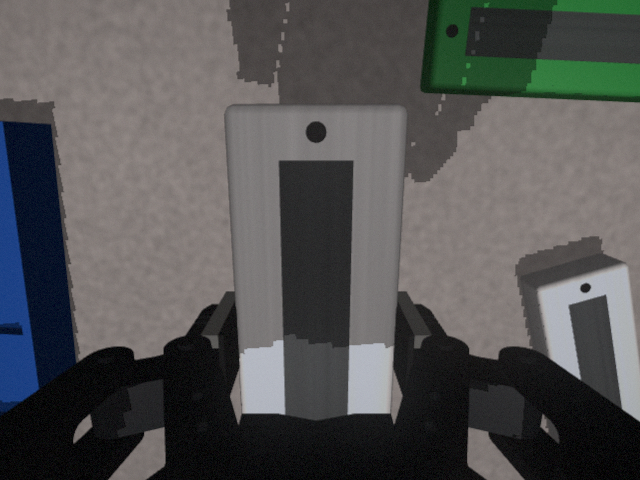

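The bar is held square between the pads. I'll carry it over the tray.

{"method": "play_rows", "body": {"steps": [[-0.3,-4,0,0,0,0.6],[-0.7,-9,0,0,0,1.4],[-1.2,-14,0,0,0,2.2],[-1.6,-19,0,0,0,3],[-2,-23.8,0,0,0,3.6],[-2,-23.8,0,0,0,3.6],[-2,-23.8,0,0,0,3.6]]}}

```text
t: 11.38
tool_pos: [0.4732, -0.2883, 0.105]
tool_rot: [-0.001, 0.061, 0.998, 0.001]
force: [-1.0, 0.6, -4.5]
grip_width: 0.613
gripper_force: 65.2
```

```bash
python3 - <<'E'
from h import *
w=bot.camera("wrist")[:,:,::-1]; im=bot.camera("scene")[:,:,::-1]
cv2.imwrite("pics/w3.png",np.hstack([cv2.resize(w,(400,300)),cv2.resize(im[120:345,50:350],(400,300))]))
go([*T[0],.014],T[1]+90)
E
```

```text
shift cm [ 0.06 -0.12  9.16] turn [ 0. -0.  0.] tcp [ 0.4735 -0.2878  0.1056] t 11.47 q6 -2.14
```

View pics/w3.png

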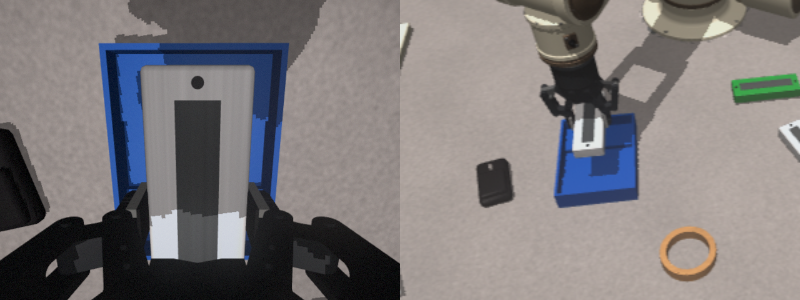

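The bar lines up over the tray, with even wall gaps on both sides in the wrist view. Lowering it.

{"method": "play_rows", "body": {"steps": [[0,-0.1,3,0,0,0],[0,-0.1,6,0,0,0],[0,-0.1,7.5,0,0,0],[0,-0.1,8.3,0,0,0],[0,-0.1,8.7,0,0,0],[0,-0.1,9,0,0,0],[0,-0.1,9.1,0,0,0],[0,-0.1,9.1,0,0,0]]}}

```text
t: 12.48
tool_pos: [0.4736, -0.2899, 0.0153]
tool_rot: [0.0, 0.06, 0.998, -0.0]
force: [-0.8, 0.2, -3.7]
grip_width: 0.621
gripper_force: 65.1
```

{"method": "play_rows", "body": {"steps": [[0,0,0.1,0,0,0],[0,0,0.15,0,0,0],[0,0,0.2,0,0,0],[0,0,0.2,0,0,0]]}}

```text
t: 12.98
tool_pos: [0.4735, -0.2898, 0.0132]
tool_rot: [-0.0, 0.06, 0.998, -0.0]
force: [-1.6, 0.4, 0.2]
grip_width: 0.618
gripper_force: 65.6
```

It's touching down: the wrist has unloaded from -3.7 N to about 0. Releasing.

{"method": "play_rows", "body": {"steps": [[0,0,0,0,0,0],[0,0,0,0,0,0],[0,0,0,0,0,0],[0,0,0,0,0,0]], "claw": 84}}

```text
t: 13.48
tool_pos: [0.4735, -0.2898, 0.0131]
tool_rot: [0.0, 0.06, 0.998, -0.0]
force: [0.7, 0.0, -0.2]
grip_width: 0.839
gripper_force: 0.0
```

{"method": "play_rows", "body": {"steps": [[0,0,-1,0,0,0],[0,0,-3,0,0,0],[0,0,-6,0,0,0],[0,0,-11,0,0,0],[-8,0,-16,0,0,0],[14,0,-18,0,0,0],[14,0,-18,0,0,0],[14,0,-18,0,0,0]]}}

```text
t: 14.48
tool_pos: [0.3417, -0.2734, 0.192]
tool_rot: [-0.0, 0.06, 0.998, -0.0]
force: [0.4, -0.3, 0.3]
grip_width: 0.835
gripper_force: 0.0
```

{"method": "play_rows", "body": {"steps": [[0,0,0,0,0,0],[0,0,0,0,0,0],[0,0,0,0,0,0]]}}

```text
t: 14.85
tool_pos: [0.344, -0.2739, 0.1912]
tool_rot: [-0.0, 0.06, 0.998, 0.0]
force: [-0.2, -0.1, -0.2]
grip_width: 0.846
gripper_force: 0.0
```

```bash
python3 - <<'E'
from h import *
top=bot.camera("top")[:,:,::-1].copy(); im=bot.camera("scene")[:,:,::-1].copy()
ti=bot.camera_info("top"); hsv=cv2.cvtColor(top,cv2.COLOR_BGR2HSV); roi=np.zeros(top.shape[:2],np.uint8); roi[130:340,150:480]=255
for c in blobs(cv2.inRange(hsv,(0,0,165),(180,60,255))&roi,200): print(*rect(ti,c,.035))
cv2.imwrite("pics/f.png",np.hstack([cv2.resize(top[190:340,300:500],(400,300)),cv2.resize(im[180:300,140:300],(400,300),interpolation=cv2.INTER_CUBIC)]))
go([.3,-.3,.2],90)
E
```

```text
[ 0.35325217 -0.3430084 ] [0.06816215068101883, 0.20135703682899475] 131.88164
[ 0.47290584 -0.2900231 ] [0.05020211264491081, 0.14541547000408173] 173.10567
[0.46846715 0.311741  ] [0.04965517297387123, 0.14457811415195465] 177.53702
[0.55925703 0.12258962] [0.04966181144118309, 0.14476950466632843] 14.37139
shift cm [ 4.04 -3.12 -0.9 ] turn [ 0.  -0.  -6.9] tcp [ 0.3439 -0.2739  0.1909] t 14.95 q6 -2.3
```

View pics/f.png

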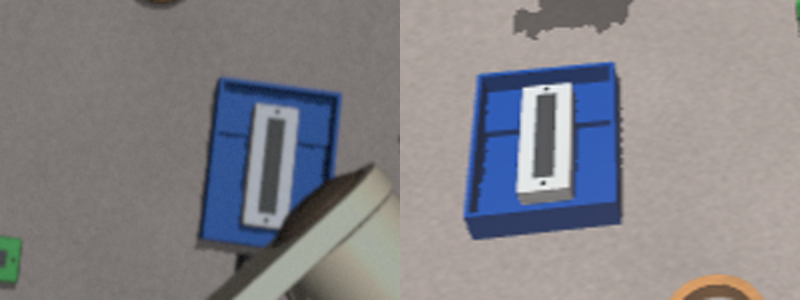

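The bar lies flat and centred in the tray, about 1 mm off. Touchdown was about 6 mm above the desk grasp height, which means the lump is in the channel. The two steady bars measure within 2 mm of where they started.

```bash
python3 -c "
from cell import bot
print(bot.hand_in())"
```

```text
the job is handed in; nothing more can be done
None
```

The job is handed in, with no verdict returned: the right-hand bar rocked (about 5 mm down to the desk), and it now lies flat and centred in the blue tray, lump in the channel, with the two steady bars within 2 mm of their starting places.

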